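Push the seasoning rack through the drop gate

ROBOT

A 6-joint arm with a two-finger parallel gripper is mounted at the origin on the work surface; the furniture and walls round the work are solid. World frame = base frame: x ahead of the robot, y to its left, z up, the work surface at z = 0. Lengths are in mm, angles in rad, forces in N, time in s.
With the tool pointing down it reaches from about 400 to 925 mm from the base axis. Payload 12.5 kg.
Tool frame: the origin (TCP) lies on the mounting face of the last link; the fingertips stand 190 mm ahead of it and the grasp point (between the pads) lies 171 mm ahead of it (env.grasp_offset is the distance from the TCP to the grasp point, in mm); z points along the fingers, y is the direction in which the jaws open and shut (so a half turn about z gives the same grasp; the last joint's range is limited). The gripper opens to 95 mm and grips with 3 to 60 N. Pads are 20 mm wide; open, the fingers measure 119 mm over their backs; the gripper's body (75 mm by 180 mm) begins 59 mm behind the grasp point.
Start: joints at [-1.345, 0.491, 1.559, -0, 1.092, -0.106], TCP at [203.61, -590.904, 404.761] pointing down, gripper open.
Joint ranges: [-3.1, 3.1], [-0.84, 2.19], [0.05, 2.79], [-1.13, 4.28], [0.06, 2.93], [-2.69, 2.69]. Speed limits (rad/s): [2.22, 2.22, 2.79, 3.14, 3.14, 3.14].

INTERFACE

Orientations are given as [roll, pitch, yaw] about the fixed x, y, z axes, in that order (R = Rz(yaw) Ry(pitch) Rx(roll)).
In Python, from cell import env, viewer gives the robot as it stands.
- The arm moves only by the tool play_rows, never from a script. Its argument "increments" is a list of rows, each an object of numbers: "dx", "dy", "dz": the shift along the tool's x, y, z in mm; "rx", "ry", "rz": the turn, a rotation vector about the tool's x, y, z in units of 6 degrees (1.0 is 6 degrees). A call has 1 to 8 rows; each row is the pose to reach, as a shift and turn from the pose measured when the call began, along the tool's axes at that moment; what a row does not reach only later rows make up. A row lasts 1/12 s, in which the tool goes at most 41.7 mm and 7.16 degrees, less where a joint would pass 70% of its speed; a pose out of reach is approached as far as the arm can. A call with a gripper value outside its range is refused whole. "fingers" is the opening, from 0 (shut) to 1 (fully open), set as the call begins (left out, the last holds). The fingers move at their own pace and stop on an object; the grip force is fixed at half the most. Time passes only in rows, so rows that repeat a pose let the fingers close. It gives the time, the measured TCP pose, the force and the opening at its end, in the units of the state.
- env.state(): the state, without advancing time (a new reading comes with each control period).
- viewer.read_camera(name): name is "scene" or "top" or "wrist"; returns a dict with "image" (480x640x3 uint8, red, green, blue), "fx", "fy", "cx", "cy" (pixels), "rvec" (rotation vector, rad) and "tvec" (3), from world to camera coordinates, as OpenCV has them. Camera axes: x right, y down, z forward; pixel columns grow to the right and rows downward; lengths in mm; the calibration is good to about 2 mm. A picture is of the moment at which its call begins. There is no depth.
- env.job_done(): hands the job in, once; it reports no verdict.
The state is a dict: "t": time; "joints": joint angles; "qvel": joint speeds; "tau": joint torques, N m; "eef_pos": TCP position; "tcp_rot": TCP orientation; "ft_force": force on the tool from outside, world axes, zero at the start; "moment": the same for the moment, N m; "opening": opening from 0.0 (shut) to 1.0 (fully open).
Only numpy, scipy, OpenCV 4.12 (cv2) and the standard library are available. Lean on these libraries where they do the work, as an engineer would, in place of code of your own. Each camera call takes 0.05 s, during which the arm holds its last target.

TASK

Load the small rack of seasoning tins into the steel lane: with a fingertip push the gate's long bar sideways, out over the wall that carries its hinge, so that the gate swings up, and hold it open while you push the rack by its upright plate all the way under the gate and fully home against the end stop, then let the gate swing shut behind the tins. The gate must not come down on or rub against the rack. Only push: do not lift or tip the rack, and leave the other things on the table where they are.

Things in the scene. Friction and masses are not known exactly. Their poses are not given: they have to be found in the camera images.
- chute: Loading lane, a low steel trough fixed on the table. Origin on the table (z = 0) on its centre line, under the gate; +y runs along it in the loading direction, +x across to the wall with the hinge, z up. It runs from y = -290 mm (open end) to the end stop at y = +115. Floor top at z = 4 mm, inner width 80 (x = -40 to 40), walls 5 thick, tops at z = 28 (rolled rims to 31).
- gate (a joint): Opening angle of the gate (rad): 0 shut, stop at 0.85. Pushing the bar to lane +x raises the leaf; the rack cannot push it open. From about 0.45 the leaf clears the tins; 0.55 to 0.8 is a good opening to hold. A spring shuts it: about 2 to 3 N at the bar when shut, 4 to 6 N when open.
- gate_hinge (a point): Point of the gate's hinge axis at the gate: lane x = +46, y = 0, z = 44 mm. The 8 mm hinge rod runs parallel to the lane above the +x wall, on small brackets.
- gate_tongue (a point): Lower edge of the gate's hanging tongue (moves with the gate); shut: lane x = -23, y = 0, z = 22 mm. The leaf is an arm 14 mm wide over the lane (underside z = 41 mm when shut), with the tongue, 44 mm wide and 4 mm thick, hanging over lane x = -45 to -1 mm.
- gate_bar (a point): Middle of the gate's bar: round, 8 mm thick, straight, parallel to the lane from lane y = -294 to -58 mm, 42 mm from the hinge axis, joined to the rod by a lever at each end only. Bar centre, lane x, z: 19, 76 mm shut; 37, 85 at 0.5 rad; 45, 86 at 0.67; 52, 85 at 0.85. An upright finger on its -x side pushes it open and can slide along it.
- rack: Loose rack, 0.3 to 0.6 kg, in the lane with 3 mm play each side, y axis along the lane's. Tray 74 (x) by 100 mm (y), with three fixed round tins to 32 mm height. Origin under the tray's centre, 4 mm above the table. A flat tail 40 mm wide, 7 thick leads back to the upright push plate. Home: origin at lane y = +65 mm, tray's rear edge 15 mm past the gate, tail under the shut gate with clearance.
- rack_nose (a point): Front edge of the rack's tray, 50 mm ahead of the rack's origin. At the start it is 13 to 45 mm before the gate.
- rack_push (a point): On the rear face of the push plate, 55 mm above the rack's origin, 144 mm behind it. Plate 74 mm wide, 4 thick, top 66 mm above the table, so it passes below the bar. Push anywhere on this face towards lane +y. At home it is at lane y = -79 mm.
- chute_stop (a point): Middle of the near face of the lane's end stop, lane y = +115 mm.
- deli_cup: Bystander: lidded deli cup, 74 mm wide, 68 mm high, just outside the open end of the lane. Origin under its centre.
- label_roll: Bystander: white label roll, 64 mm across, 30 mm high, beside the lane on its -x side. Origin under its centre.
- box: Bystander: long low box, 59 x 317 x 51 mm, at the back of the table. Origin under its centre.
- spice_jar_1: Bystander: spice jar with black cap, 40 mm wide, 105 mm high, at the left. Origin under its centre.
- spice_jar_2: Bystander: spice jar with red cap, 44 mm wide, 105 mm high, at the left. Origin under its centre.
- squeeze_bottle: Bystander: pale squeeze bottle, 64 mm wide, 216 mm high, at the back left. Origin under its centre.
- kitchen_timer: Bystander: kitchen timer, 30 x 74 x 66 mm, at the back right. Origin under its centre.
There are look-alikes about, which are no part of the job. What is shaped like the rack but blue is not meant.

How it is judged (in metres and radians):
On the way, in this order (a step that is already met when the one before it is completed fails the run):
1. the gate is held open (over 0.45 rad) with the rack still before it (value of joint gate above 0.45 rad and y of rack_nose in the frame of chute below 0 m), for 0.2 s.
2. half of the rack's tray is under the gate, which is still held open (value of joint gate above 0.42 rad and y of rack in the frame of chute between 0 and 0.04 m), for 0.02 s.
At the end, for the whole second after the job is handed in: The rack stands flat in the lane, at rest, its nose within 6 mm of the end stop, and the gate has swung shut behind the tray (under 0.06 rad) (y of rack in the frame of chute between 0.059 and 0.07 m and horizontal distance between rack_nose and chute_stop below 0.012 m and z of rack in the frame of chute below 0.01 m and angle between the y axis of rack and the y axis of chute, either way round below 0.1 rad and angle between rack's own z axis and vertical below 0.1 rad and value of joint gate below 0.06 rad and linear speed of rack below 0.01 m/s); the robot touches nothing.
It fails at once if the gate comes down on or rubs against the rack (over 0.5 N) (contact force between gate and rack above 0.5 N).
It fails at once if the rack is lifted more than 10 mm or tipped more than 0.2 rad (z of rack in the frame of chute above 0.014 m or angle between rack's own z axis and vertical above 0.2 rad).
It fails at once if one of the other loose things on the table is moved more than 20 mm (distance of any of deli_cup, label_roll, box, spice_jar_1, spice_jar_2, squeeze_bottle, kitchen_timer from where it was at the start of the episode above 0.02 m).
It also fails if it takes over 45 s, if anything falls off the work surface, if the arm or the gripper's body presses on something with over 40 N, if the wrist force passes 120 N, or if a joint passes its speed limit or range.

## Working session

There is one attempt and no reset: what is moved stays moved. The work goes in short steps, Python scripts to look and compute and a tool call to move; the robot and the scene stay as the last step left them, time stands still between calls to the robot, and variables do not carry over. Pictures are saved under pics/ and viewed, and the job is handed in when it is done.

Besides the shell and the picture viewer there is one more tool, called after ">>>" as name([rows], argument=value, ...), one row to a line, values as JSON. play_rows: Moves the arm, as the interface text tells. Its arguments: {"type":"object","properties":{"increments":{"type":"array","items":{"type":"object","properties":{"dx":{"type":"number"},"dy":{"type":"number"},"dz":{"type":"number"},"rx":{"type":"number"},"ry":{"type":"number"},"rz":{"type":"number"}}}},"fingers":{"type":"number"}},"required":["increments"]}

```bash
ls; mkdir -p pics
python3 - <<'E'
from cell import env, viewer
import cv2
print(env.state())
for n in("scene","top","wrist"):
    c=viewer.read_camera(n)
    cv2.imwrite(f"pics/{n}0.png",c["image"][:,:,::-1])
    print(n,c["fx"],c["fy"],c["cx"],c["cy"],c["rvec"],c["tvec"])
E
```

```text
pics
{'t': 0.0, 'joints': array([-1.34460375e+00,  4.91549236e-01,  1.55950050e+00, -2.47272404e-06,
        1.09170095e+00, -1.05612854e-01]), 'qvel': array([ 5.96273725e-04,  2.17558561e-06, -1.54185288e-03,  3.20561167e-04,
        1.58996683e-03,  5.89661401e-04]), 'tau': array([-8.38585947e-05, -6.12644649e+01, -2.58185649e+01,  6.91721658e-02,
        4.82101401e-02, -1.18851349e-04]), 'eef_pos': array([ 203.59629251, -590.85518255,  404.15046002]), 'tcp_rot': array([-3.14044085e+00, -1.19894591e-04,  3.31806500e-01]), 'ft_force': array([-0.08822273, -0.01172636,  0.14640808]), 'moment': array([ 0.035274  ,  0.01110672, -0.03759544]), 'opening': 1.0023018769079064}
scene 505.07571922327134 505.07571922327134 318.17534785622297 236.1811168133243 [ 1.73361554 -1.99055597  0.64799757] [ 136.57748833  405.31707272 1125.90164325]
top 501.9102407527827 501.9102407527827 321.6272090183769 246.5504627127593 [ 2.21204828 -2.17778074  0.03746199] [  66.18969557  447.1129681  1304.20795343]
wrist 408.3917236265754 408.3917236265754 318.5893096365395 238.75107697605526 [-2.37481158  1.6945724   0.22571392] [-625.23692988  -29.41869077  390.21252555]
```

View pics/scene0.png

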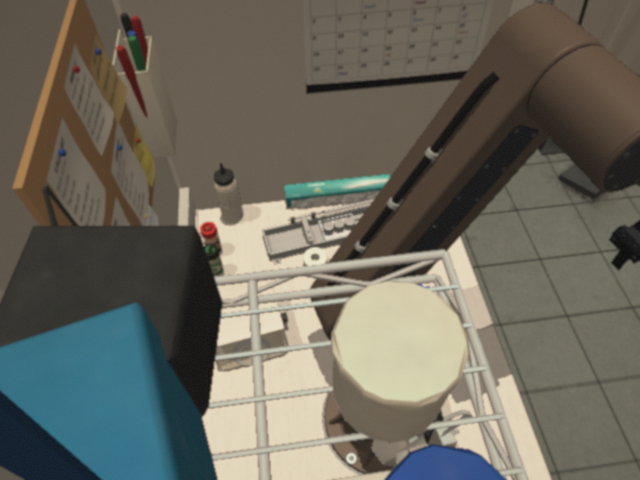

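View pics/top0.png

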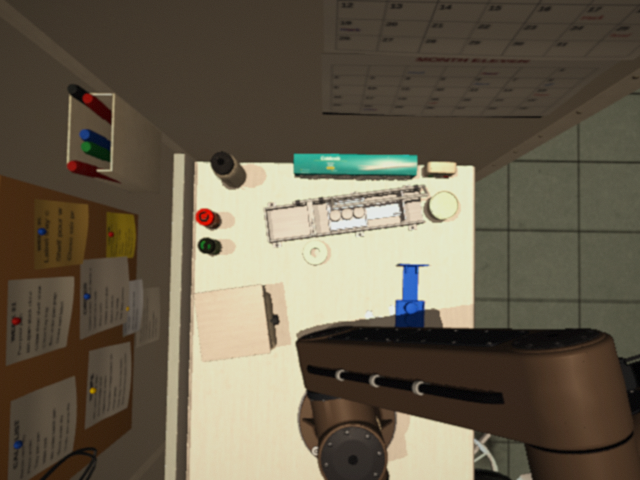

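View pics/wrist0.png

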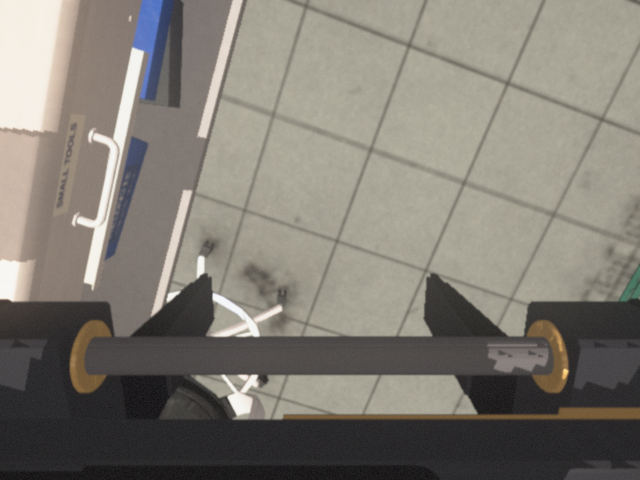

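```bash
cat > h.py <<'E'
import numpy as np, cv2
def P(c):
    R=cv2.Rodrigues(np.array(c["rvec"],float))[0]; K=np.array([[c["fx"],0,c["cx"]],[0,c["fy"],c["cy"]],[0,0,1.]])
    return K,R,np.array(c["tvec"],float).reshape(3)
def onz(c,uv,z):
    K,R,t=P(c); d=R.T@np.linalg.inv(K)@np.array([uv[0],uv[1],1.]); o=-R.T@t
    return o+d*(z-o[2])/d[2]
def proj(c,X):
    K,R,t=P(c); q=K@(R@np.asarray(X,float)+t); return q[:2]/q[2]
E
python3 - <<'E'
from cell import env, viewer
import cv2
from h import *
c=viewer.read_camera("top")
im=c["image"][:,:,::-1]
cv2.imwrite("pics/topz.png",cv2.resize(im[175:275,255:465],None,fx=3.8,fy=3.8,interpolation=cv2.INTER_CUBIC))
s=viewer.read_camera("scene")["image"][:,:,::-1]
cv2.imwrite("pics/scz.png",cv2.resize(s[170:300,190:410],None,fx=3.6,fy=3.6,interpolation=cv2.INTER_CUBIC))
for uv in [(267,207),(267,243),(425,187),(425,222)]: print(uv,onz(c,uv,28))
K,R,t=P(c); print(-R.T@t)
E
```

```text
(267, 207) [545.73637222 216.30053695  28.        ]
(267, 243) [452.25616605 214.38055588  28.        ]
(425, 187) [ 603.80624059 -192.40302852   28.        ]
(425, 222) [ 512.83613018 -193.02872366   28.        ]
[ 389.14912757   60.58242728 1322.92939867]
```

View pics/topz.png

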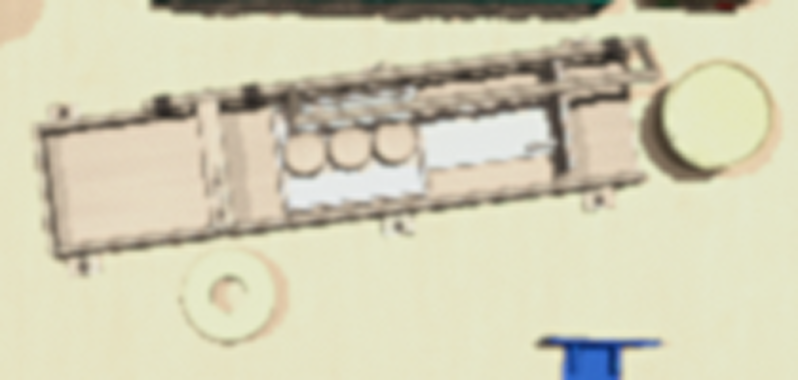

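View pics/scz.png

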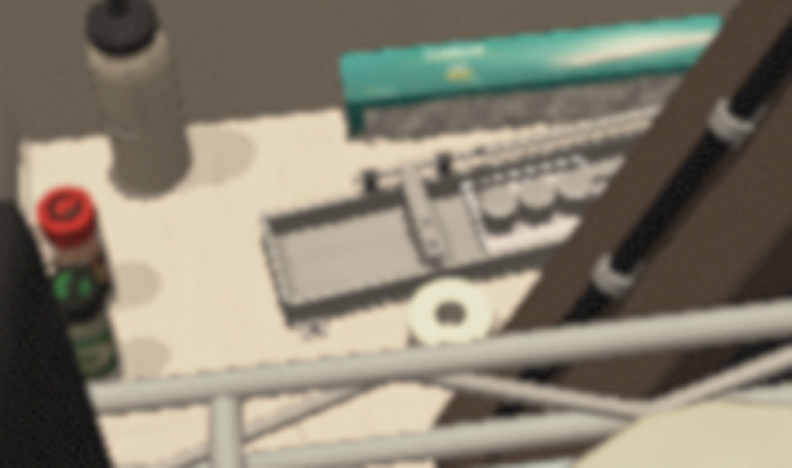

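Run:
```python
from cell import env, viewer
from h import *
c=viewer.read_camera("top")
f=lambda u,v:((u+.5)/3.8+255-.5,(v+.5)/3.8+175-.5)
def o(n,u,v,z): print(n,onz(c,f(u,v),z).round(1))
o("stop far corner",42,128,28);o("stop near corner",60,255,28);o("open near corner",640,182,28)
o("tray nose far",278,118,14);o("tray nose near",288,210,14)
o("plate top near",567,172,66);o("plate top far",556,62,66)
o("bar end open",655,75,76);o("bar fwd",292,115,76)
o("cup",717,115,68);o("roll",230,293,30)
w=viewer.read_camera("wrist");K,R,t=P(w);s=env.state()
from scipy.spatial.transform import Rotation as Ro
T=Ro.from_euler('xyz',s['tcp_rot']).as_matrix()
print("cam in tool",T.T@(-R.T@t-s['eef_pos']), (R@T).round(3))
```

```text
stop far corner [542.3 219.6  28. ]
stop near corner [455.7 205.6  28. ]
open near corner [ 511.4 -188.    28. ]
tray nose far [553.2  58.7  14. ]
tray nose near [489.8  50.8  14. ]
plate top near [ 513.7 -132.6   66. ]
plate top far [ 586.7 -124.7   66. ]
bar end open [ 577.4 -188.1   76. ]
bar fwd [547.6  49.6  76. ]
cup [ 552.7 -230.7   68. ]
roll [431.5  89.4  30. ]
cam in tool [73.42203558  0.29631099 19.9313396 ] [[-0.001  1.    -0.001]
 [-0.965 -0.001 -0.262]
 [-0.262  0.001  0.965]]
```

>>> play_rows([
  {"dx": 25, "dy": -23, "dz": -2, "rz": -0.66},
  {"dx": 50, "dy": -46, "dz": -4, "rz": -1.32},
  {"dx": 75, "dy": -70, "dz": -7, "rz": -2.0},
  {"dx": 100, "dy": -93, "dz": -9, "rz": -2.6},
  {"dx": 126, "dy": -116, "dz": -11, "rz": -3.3},
  {"dx": 151, "dy": -140, "dz": -13, "rz": -4.0},
  {"dx": 176, "dy": -163, "dz": -15, "rz": -4.6},
  {"dx": 202, "dy": -186, "dz": -18, "rz": -5.3},
], fingers=0.4)

```text
invalid input
```

>>> play_rows([
  {"dx": 25, "dy": -23, "dz": -2, "rx": 0, "ry": 0, "rz": -0.66},
  {"dx": 50, "dy": -46, "dz": -4, "rx": 0, "ry": 0, "rz": -1.32},
  {"dx": 75, "dy": -70, "dz": -7, "rx": 0, "ry": 0, "rz": -2.0},
  {"dx": 100, "dy": -93, "dz": -9, "rx": 0, "ry": 0, "rz": -2.6},
  {"dx": 126, "dy": -116, "dz": -11, "rx": 0, "ry": 0, "rz": -3.3},
  {"dx": 151, "dy": -140, "dz": -13, "rx": 0, "ry": 0, "rz": -4.0},
  {"dx": 176, "dy": -163, "dz": -15, "rx": 0, "ry": 0, "rz": -4.6},
  {"dx": 202, "dy": -186, "dz": -18, "rx": 0, "ry": 0, "rz": -5.3},
], fingers=0.4)

```text
t: 1.02
eef_pos: [334.3, -347.7, 422.8]
tcp_rot: [-3.142, -0.0, 0.89]
ft_force: [0.6, 0.4, 1.0]
opening: 0.494
```

>>> play_rows([
  {"dx": 34, "dy": -6, "dz": -2, "rx": 0, "ry": 0, "rz": -0.66},
  {"dx": 67, "dy": -13, "dz": -4, "rx": 0, "ry": 0, "rz": -1.32},
  {"dx": 101, "dy": -19, "dz": -7, "rx": 0, "ry": 0, "rz": -2.0},
  {"dx": 134, "dy": -26, "dz": -9, "rx": 0, "ry": 0, "rz": -2.6},
  {"dx": 168, "dy": -32, "dz": -11, "rx": 0, "ry": 0, "rz": -3.3},
  {"dx": 202, "dy": -38, "dz": -13, "rx": 0, "ry": 0, "rz": -4.0},
  {"dx": 235, "dy": -45, "dz": -16, "rx": 0, "ry": 0, "rz": -4.6},
  {"dx": 269, "dy": -51, "dz": -18, "rx": 0, "ry": 0, "rz": -5.3},
])

```text
t: 1.68
eef_pos: [464.5, -104.9, 441.2]
tcp_rot: [3.141, 0.0, 1.448]
ft_force: [0.0, -0.3, -1.1]
opening: 0.402
```

Run:
```python
from cell import env, viewer
import cv2
c=viewer.read_camera("wrist")
cv2.imwrite("pics/w1.png",c["image"][:,:,::-1])
print(env.state()['eef_pos'],env.state()['tcp_rot'])
```

```text
[ 466.32577595 -101.43861774  441.52762856] [ 3.13993345e+00 -1.30865773e-03  1.45512649e+00]
```

View pics/w1.png

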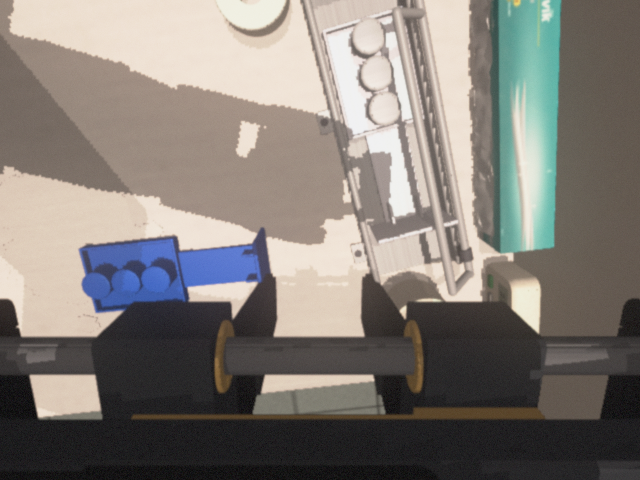

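>>> play_rows([
  {"dx": 26, "dy": 10, "dz": -2, "rx": 0, "ry": 0, "rz": -0.5},
  {"dx": 52, "dy": 20, "dz": -4, "rx": 0, "ry": 0, "rz": -1.0},
  {"dx": 78, "dy": 30, "dz": -5, "rx": 0, "ry": 0, "rz": -1.5},
  {"dx": 103, "dy": 40, "dz": -7, "rx": 0, "ry": 0, "rz": -2.0},
  {"dx": 128, "dy": 50, "dz": -9, "rx": 0, "ry": 0, "rz": -2.43},
  {"dx": 128, "dy": 50, "dz": -9, "rx": 0, "ry": 0, "rz": -2.43},
])

```text
t: 2.23
eef_pos: [532.1, 22.8, 451.0]
tcp_rot: [3.138, -0.001, 1.715]
ft_force: [-1.3, -0.2, -0.1]
opening: 0.402
```

Run:
```python
from cell import env, viewer
import cv2,pickle
c=viewer.read_camera("wrist")
pickle.dump(c,open("w2.pkl","wb"))
cv2.imwrite("pics/w2.png",c["image"][:,:,::-1])
cv2.imwrite("pics/w2z.png",cv2.resize(c["image"][:320,230:430,::-1],None,fx=1.87*2,fy=1.87*2,interpolation=cv2.INTER_CUBIC)[:598])
c=viewer.read_camera("top")
pickle.dump(c,open("t2.pkl","wb"))
cv2.imwrite("pics/t2.png",c["image"][:,:,::-1])
print(env.state()['eef_pos'],env.state()['tcp_rot'])
```

```text
[530.82128066  20.4899965  450.58106147] [ 3.13997546e+00 -7.65795041e-04  1.71080875e+00]
```

View pics/w2.png

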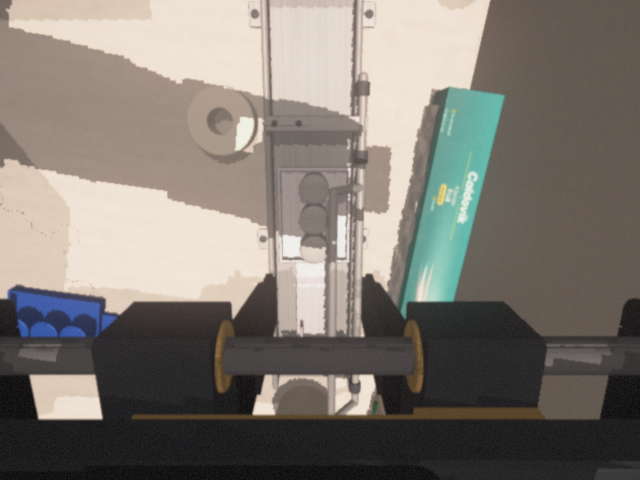

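View pics/w2z.png

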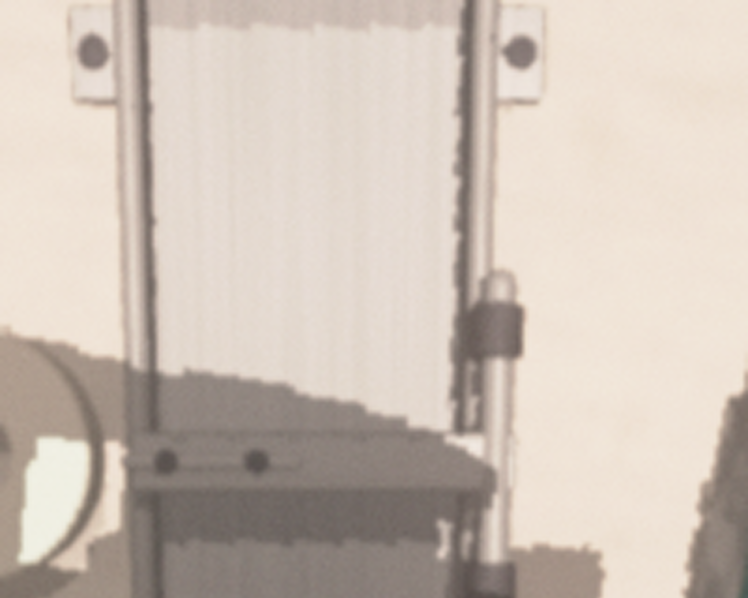

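Run:
```python
import pickle
from h import *
c=pickle.load(open("w2.pkl","rb")); t=pickle.load(open("t2.pkl","rb"))
s=1.87*2
f=lambda u,v:((u+.5)/s+230-.5,(v+.5)/s-.5)
def o(n,uv,z): print(n,np.round(uv,1),onz(c,uv,z).round(1))
o("rimL a",f(133,50),31);o("rimR a",f(482,50),31);o("rimL b",f(143,500),31)
o("rod a",f(498,290),48);o("rod b",f(498,550),48)
o("arm back",f(300,490),46);o("arm front",f(300,432),46)
o("nose L",(281,170),14);o("nose R",(348,170),14)
o("tray rear L",(278,261),14)
o("plate?",(300,322),66)
o("barL",(329,250),76);o("barR",(337,250),76)
cv2.imwrite("pics/w2y.png",cv2.resize(c["image"][150:340,230:430,::-1],None,fx=3,fy=3,interpolation=cv2.INTER_CUBIC))
cv2.imwrite("pics/t2z.png",cv2.resize(t["image"][165:275,255:465,::-1],None,fx=3.8,fy=3.8,interpolation=cv2.INTER_CUBIC))
```

```text
rimL a [265.2  13. ] [462.2 185.8  31. ]
rimR a [358.5  13. ] [543.8 197.7  31. ]
rimL b [267.9 133.3] [475.9  83.9  31. ]
rod a [362.8  77.2] [555.1 143.8  48. ]
rod b [362.8 146.7] [565.3  85.   48. ]
arm back [309.8 130.6] [515.3  92.1  46. ]
arm front [309.8 115.1] [513.4 105.5  46. ]
nose L [281 170] [491.1  49.6  14. ]
nose R [348 170] [558.3  59.2  14. ]
tray rear L [278 261] [499.5 -47.1  14. ]
plate? [300 322] [530.9 -88.8  66. ]
barL [329 250] [547.3  -8.9  76. ]
barR [337 250] [554.5  -7.9  76. ]
```

View pics/w2y.png

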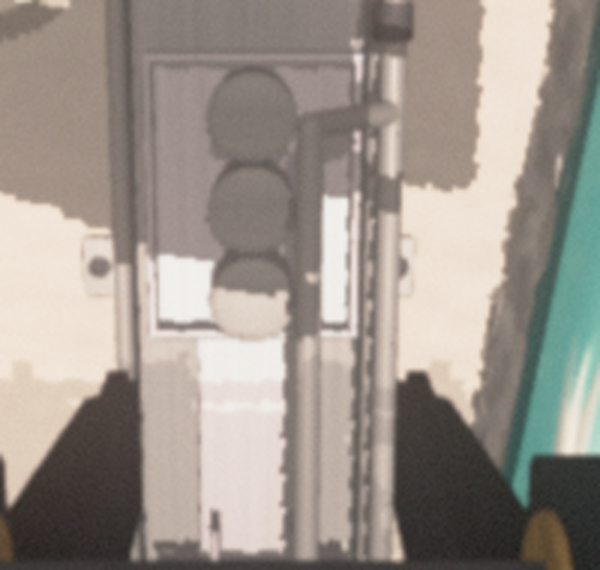

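View pics/t2z.png

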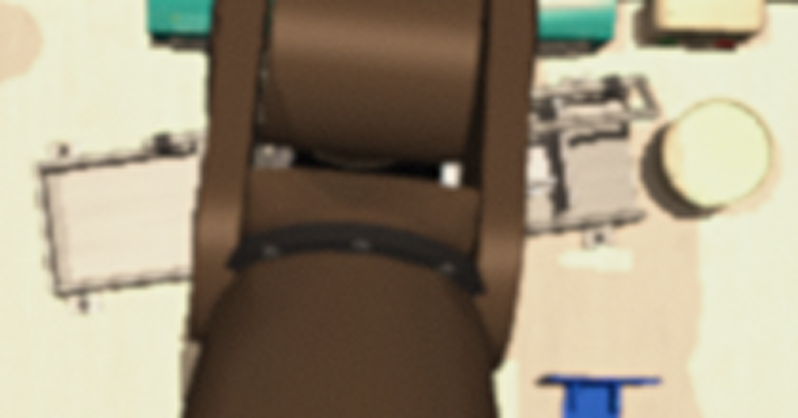

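>>> play_rows([
  {"dx": -35, "dy": -6, "dz": 15, "rx": 0, "ry": 0, "rz": 0},
  {"dx": -70, "dy": -12, "dz": 35, "rx": 0, "ry": 0, "rz": 0},
  {"dx": -105, "dy": -18, "dz": 60, "rx": 0, "ry": 0, "rz": 0},
  {"dx": -140, "dy": -24, "dz": 85, "rx": 0, "ry": 0, "rz": 0},
  {"dx": -170, "dy": -28, "dz": 110, "rx": 0, "ry": 0, "rz": 0},
  {"dx": -185, "dy": -28, "dz": 130, "rx": 0, "ry": 0, "rz": 0},
  {"dx": -185, "dy": -28, "dz": 130, "rx": 0, "ry": 0, "rz": 0},
])

```text
t: 2.92
eef_pos: [527.9, -170.1, 316.8]
tcp_rot: [-3.139, -0.003, 1.706]
ft_force: [0.4, -0.0, -1.0]
opening: 0.399
```

```bash
cat > snap.py <<'E'
import sys
from cell import env, viewer
import cv2,pickle
from h import *
from scipy.spatial.transform import Rotation as Ro
n=sys.argv[1]
for k in sys.argv[2:]:
    c=viewer.read_camera(k); pickle.dump(c,open(f"{k}_{n}.pkl","wb"))
    im=c["image"][:,:,::-1]
    if k=="top": im=cv2.resize(im[165:275,255:465],None,fx=3.8,fy=3.8,interpolation=cv2.INTER_CUBIC)
    cv2.imwrite(f"pics/{k}_{n}.png",im)
s=env.state(); p=s['eef_pos']; ex=np.array([.9902,.1395]); ey=np.array([-.1395,.9902])
print("lane x,y",p[:2]@ex-525,p[:2]@ey-26.1,"tip z",p[2]-190,"rot",s['tcp_rot'],"F lane",s['ft_force'][:2]@ex,s['ft_force'][:2]@ey,s['ft_force'][2],"op",s['opening'],"t",s['t'])
E
python3 snap.py a wrist top
```

```text
lane x,y -25.003248726079732 -265.56448940967385 tip z 130.23068019102277 rot [ 3.14135112e+00 -1.67319267e-03  1.70804820e+00] F lane -0.35953150911314263 -0.0660451573348539 0.015922757863983672 op 0.3989380128512287 t 3.0167
```

View pics/wrist_a.png

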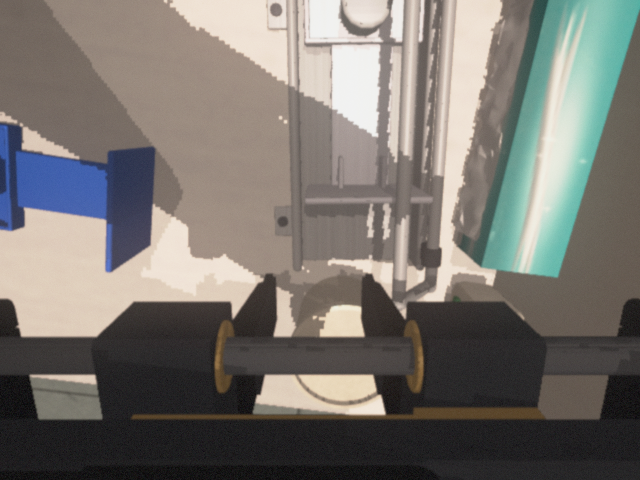

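View pics/top_a.png

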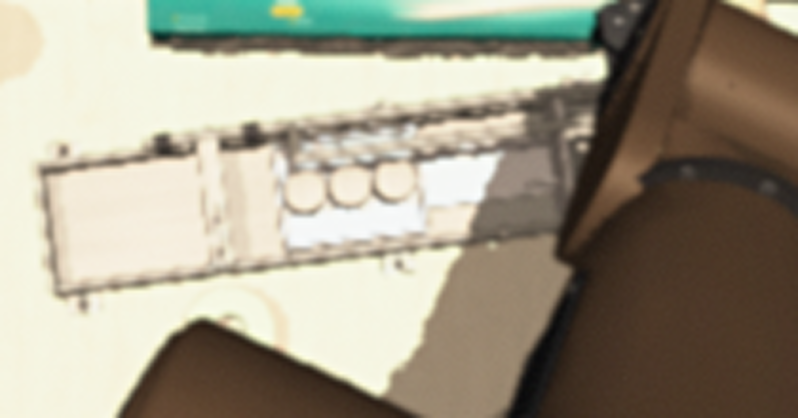

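Run:
```python
import pickle
from h import *
c=pickle.load(open("wrist_a.pkl","rb"))
ex=np.array([.9902,.1395]); ey=np.array([-.1395,.9902])
def o(n,uv,z):
    p=onz(c,uv,z)[:2]; print(n,(p@ex-525).round(1),(p@ey-26.1).round(1))
o("plate rear top",(360,203),66);o("plate front top",(360,187),66)
o("plateL",(305,198),66);o("plateR",(433,197),66)
o("tray rear",(350,42),14)
o("lane end L",(297,270),31);o("rimL up",(291,50),31)
o("bar L up",(402,100),76);o("bar R up",(419,100),76);o("bar L dn",(394,290),76)
o("cup c",(343,340),68);o("cup top edge",(343,300),68)
cv2.imwrite("pics/wa.png",cv2.resize(c["image"][150:340,280:460,::-1],None,fx=3,fy=3,interpolation=cv2.INTER_CUBIC))
```

```text
plate rear top -3.0 -236.0
plate front top -3.2 -226.8
plateL -34.5 -232.9
plateR 38.5 -232.7
tray rear -6.4 -141.7
lane end L -42.0 -288.7
rimL up -42.9 -149.0
bar L up 16.4 -180.8
bar R up 25.2 -180.8
bar L dn 16.8 -285.3
cup c -12.0 -321.8
cup top edge -12.3 -295.0
```

View pics/wa.png

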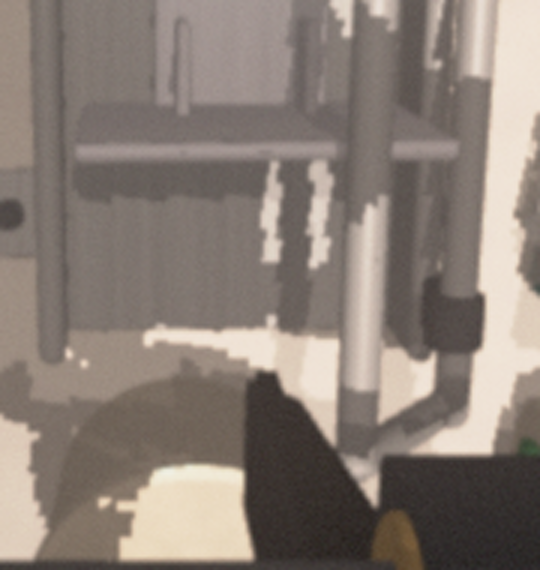

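Run:
```python
import pickle
from h import *
from cell import env
from scipy.spatial.transform import Rotation as Ro
c=pickle.load(open("wrist_a.pkl","rb")); s=env.state()
T=Ro.from_euler('xyz',s['tcp_rot']).as_matrix()
for y in(19,31,37,43):
  for x in (-10,10):
    print(y,x,[(z,tuple(proj(c,s['eef_pos']+T@[x,y,z]).round(0))) for z in(190,171,155,140,120)])
```

```text
19 -10 [(190, (np.float64(365.0), np.float64(316.0))), (171, (np.float64(370.0), np.float64(337.0))), (155, (np.float64(376.0), np.float64(358.0))), (140, (np.float64(382.0), np.float64(383.0))), (120, (np.float64(392.0), np.float64(426.0)))]
19 10 [(190, (np.float64(366.0), np.float64(273.0))), (171, (np.float64(372.0), np.float64(290.0))), (155, (np.float64(378.0), np.float64(307.0))), (140, (np.float64(384.0), np.float64(328.0))), (120, (np.float64(395.0), np.float64(363.0)))]
31 -10 [(190, (np.float64(392.0), np.float64(315.0))), (171, (np.float64(400.0), np.float64(336.0))), (155, (np.float64(409.0), np.float64(358.0))), (140, (np.float64(418.0), np.float64(383.0))), (120, (np.float64(435.0), np.float64(426.0)))]
31 10 [(190, (np.float64(394.0), np.float64(273.0))), (171, (np.float64(403.0), np.float64(290.0))), (155, (np.float64(412.0), np.float64(307.0))), (140, (np.float64(422.0), np.float64(328.0))), (120, (np.float64(440.0), np.float64(363.0)))]
37 -10 [(190, (np.float64(406.0), np.float64(315.0))), (171, (np.float64(415.0), np.float64(336.0))), (155, (np.float64(425.0), np.float64(358.0))), (140, (np.float64(437.0), np.float64(383.0))), (120, (np.float64(456.0), np.float64(426.0)))]
37 10 [(190, (np.float64(408.0), np.float64(273.0))), (171, (np.float64(418.0), np.float64(290.0))), (155, (np.float64(429.0), np.float64(307.0))), (140, (np.float64(441.0), np.float64(328.0))), (120, (np.float64(463.0), np.float64(363.0)))]
43 -10 [(190, (np.float64(419.0), np.float64(315.0))), (171, (np.float64(430.0), np.float64(336.0))), (155, (np.float64(442.0), np.float64(358.0))), (140, (np.float64(455.0), np.float64(383.0))), (120, (np.float64(478.0), np.float64(426.0)))]
43 10 [(190, (np.float64(422.0), np.float64(273.0))), (171, (np.float64(434.0), np.float64(290.0))), (155, (np.float64(446.0), np.float64(307.0))), (140, (np.float64(460.0), np.float64(328.0))), (120, (np.float64(485.0), np.float64(363.0)))]
```

>>> play_rows([
  {"dx": 0, "dy": 17, "dz": 5, "rx": 0.83, "ry": 0, "rz": 0},
  {"dx": 0, "dy": 35, "dz": 10, "rx": 1.67, "ry": 0, "rz": 0},
  {"dx": 0, "dy": 35, "dz": 30, "rx": 1.67, "ry": 0, "rz": 0},
  {"dx": 0, "dy": 35, "dz": 30, "rx": 1.67, "ry": 0, "rz": 0},
])

```text
t: 3.35
eef_pos: [563.3, -161.1, 289.3]
tcp_rot: [-2.965, -0.002, 1.709]
ft_force: [-1.0, 0.3, -0.5]
opening: 0.399
```

```bash
python3 - <<'E'
s=open('snap.py').read()
s=s.replace('print("lane','T=Ro.from_euler("xyz",s["tcp_rot"]).as_matrix(); p=p+T@[0,0,190]\nprint("TIP lane').replace("p[2]-190","p[2]")
open('snap.py','w').write(s)
E
python3 snap.py b wrist
```

```text
TIP lane x,y -23.12468149137152 -263.9748019025521 tip z 103.35147737213998 rot [-2.96631273e+00 -2.21274629e-03  1.70925351e+00] F lane 0.3158936331128699 0.4377557803031454 -0.18520780869250514 op 0.3980415039794075 t 3.4
```

View pics/wrist_b.png

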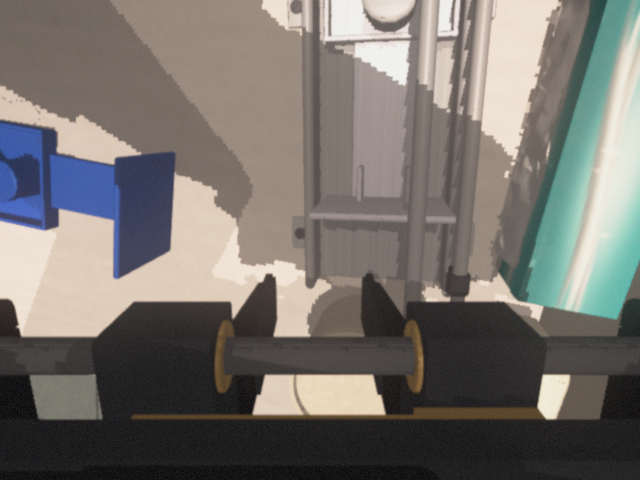

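>>> play_rows([
  {"dx": 0, "dy": 3, "dz": 17, "rx": 0, "ry": 0, "rz": 0},
  {"dx": 0, "dy": 6, "dz": 35, "rx": 0, "ry": 0, "rz": 0},
  {"dx": 0, "dy": 9, "dz": 52, "rx": 0, "ry": 0, "rz": 0},
  {"dx": 0, "dy": 9, "dz": 52, "rx": 0, "ry": 0, "rz": 0},
])

```text
t: 3.73
eef_pos: [562.1, -160.7, 237.0]
tcp_rot: [-2.965, -0.003, 1.709]
ft_force: [-0.6, -0.5, -0.0]
opening: 0.399
```

```bash
python3 snap.py c wrist top scene
```

```text
TIP lane x,y -22.886096026965106 -263.90773903867665 tip z 52.35953539380563 rot [-2.96798751e+00 -1.41614230e-03  1.70927825e+00] F lane -0.3009485111601527 -0.2421017965521544 1.3622721284205164 op 0.39710599709576566 t 3.8833
```

View pics/wrist_c.png

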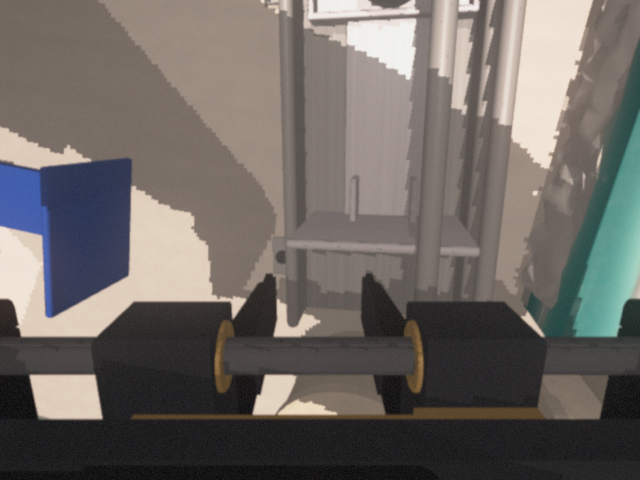

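View pics/top_c.png

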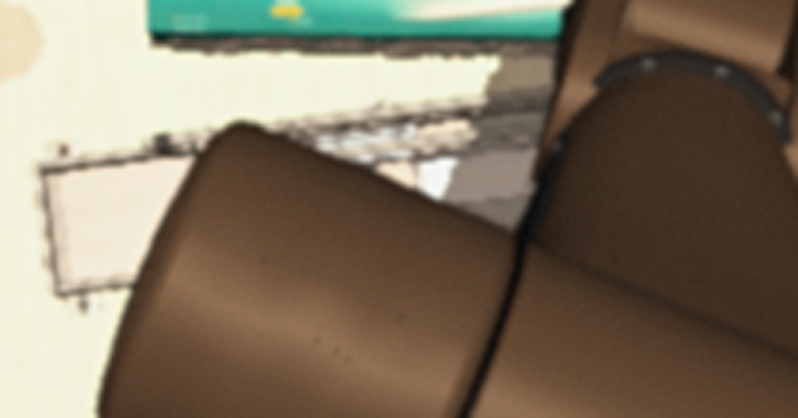

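>>> play_rows([
  {"dx": 0, "dy": 5, "dz": -0.5, "rx": 0, "ry": 0, "rz": 0},
  {"dx": 0, "dy": 10, "dz": -1, "rx": 0, "ry": 0, "rz": 0},
  {"dx": 0, "dy": 15, "dz": -2, "rx": 0, "ry": 0, "rz": 0},
  {"dx": 0, "dy": 20, "dz": -3, "rx": 0, "ry": 0, "rz": 0},
  {"dx": 0, "dy": 25, "dz": -4, "rx": 0, "ry": 0, "rz": 0},
  {"dx": 0, "dy": 25, "dz": -4, "rx": 0, "ry": 0, "rz": 0},
])

```text
t: 4.38
eef_pos: [586.2, -158.3, 245.1]
tcp_rot: [-2.962, -0.0, 1.709]
ft_force: [-14.9, -0.8, 28.0]
opening: 0.355
```

```bash
python3 snap.py d wrist top
```

```text
TIP lane x,y 2.2800671017321292 -264.5750952318639 tip z 55.650977512538134 rot [-2.96940712e+00  4.54829699e-04  1.70899139e+00] F lane -4.751853375517427 0.17485022905492575 7.2935490190047325 op 0.3879100501140512 t 4.4833
```

View pics/wrist_d.png

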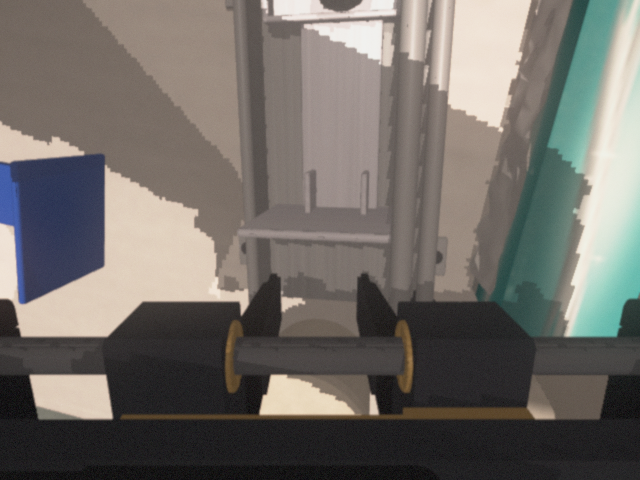

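```bash
cat > gate.py <<'E'
import pickle,sys
from h import *
ex=np.array([.9902,.1395]); ey=np.array([-.1395,.9902])
def lane(p): return np.array([p[:2]@ex-525,p[:2]@ey-26.1,p[2]])
def bar(th):
    a=2.2716-th; return 46+41.87*np.cos(a),44+41.87*np.sin(a)
def gate(c,uv):
    best=min((abs(lane(onz(c,uv,bar(t)[1]))[0]-bar(t)[0]),t) for t in np.arange(-.3,1,.005))
    return best
if __name__=="__main__":
    c=pickle.load(open(sys.argv[1],"rb"))
    for a in sys.argv[2:]:
        u,v=map(float,a.split(","));e,t=gate(c,(u,v));print(a,"theta",round(t,3),"err",e.round(2),bar(t))
E
python3 gate.py wrist_c.pkl 440,100 430,230; python3 gate.py wrist_d.pkl 411,100 404,230
python3 - <<'E'
import pickle,cv2
c=pickle.load(open("wrist_d.pkl","rb"))
cv2.imwrite("pics/wd.png",cv2.resize(c["image"][0:340,330:480,::-1],None,fx=1.76,fy=1.76,interpolation=cv2.INTER_CUBIC))
cv2.imwrite("pics/wd2.png",cv2.resize(c["image"][200:400,330:550,::-1],None,fx=3,fy=3,interpolation=cv2.INTER_CUBIC))
E
```

```text
440,100 theta 0.02 err 0.08 (np.float64(19.646279425311565), np.float64(76.5358004645843))
430,230 theta 0.01 err 0.04 (np.float64(19.32224451832007), np.float64(76.27064087463552))
411,100 theta 0.415 err 0.09 (np.float64(34.19564889958013), np.float64(84.17155953031966))
404,230 theta 0.42 err 0.09 (np.float64(34.39665341440663), np.float64(84.23007889645008))
```

View pics/wd2.png

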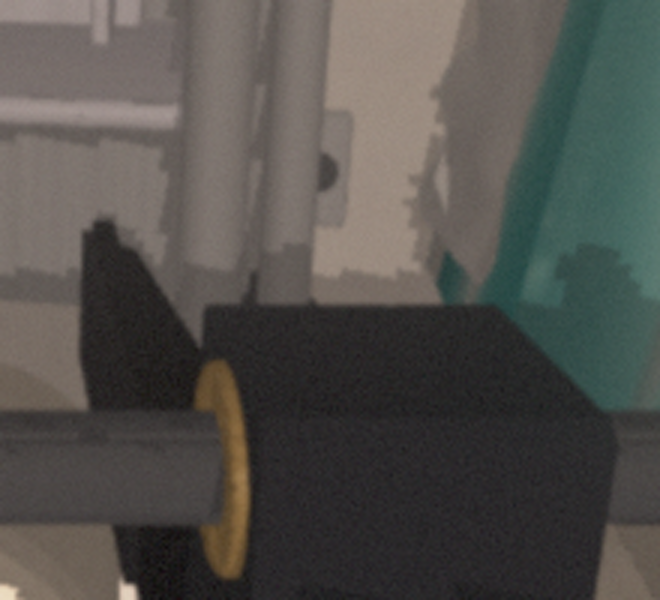

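View pics/top_d.png

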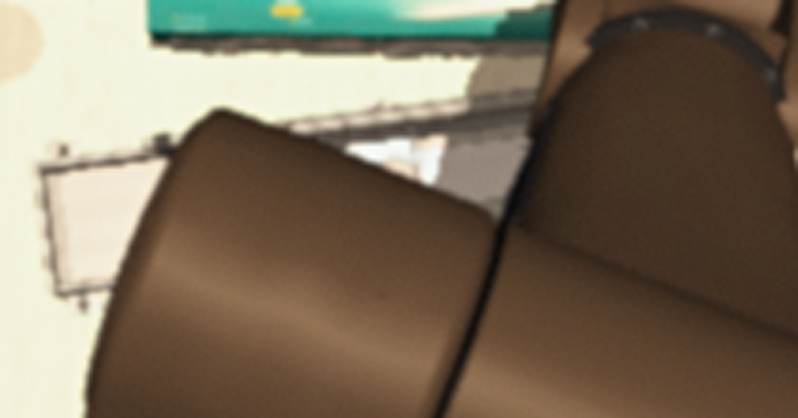

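>>> play_rows([
  {"dx": 0, "dy": 2, "dz": -0.5, "rx": 0, "ry": 0, "rz": 0},
  {"dx": 0, "dy": 4, "dz": -0.8, "rx": 0, "ry": 0, "rz": 0},
  {"dx": 0, "dy": 6, "dz": -1.2, "rx": 0, "ry": 0, "rz": 0},
  {"dx": 0, "dy": 8, "dz": -1.6, "rx": 0, "ry": 0, "rz": 0},
  {"dx": 0, "dy": 10, "dz": -2, "rx": 0, "ry": 0, "rz": 0},
  {"dx": 0, "dy": 10, "dz": -2, "rx": 0, "ry": 0, "rz": 0},
  {"dx": 0, "dy": 10, "dz": -2, "rx": 0, "ry": 0, "rz": 0},
  {"dx": 0, "dy": 10, "dz": -2, "rx": 0, "ry": 0, "rz": 0},
])

```text
t: 5.15
eef_pos: [598.1, -156.6, 244.1]
tcp_rot: [-2.97, 0.001, 1.709]
ft_force: [-3.9, -0.8, 5.2]
opening: 0.396
```

```bash
python3 snap.py e wrist top
```

```text
TIP lane x,y 12.95208036044778 -264.7428837595981 tip z 56.861445744150416 rot [-2.97005216e+00  1.03683063e-03  1.70913080e+00] F lane -4.385578417610694 -0.08958573353036305 5.20267608683493 op 0.39967163727101684 t 5.25
```

View pics/wrist_e.png

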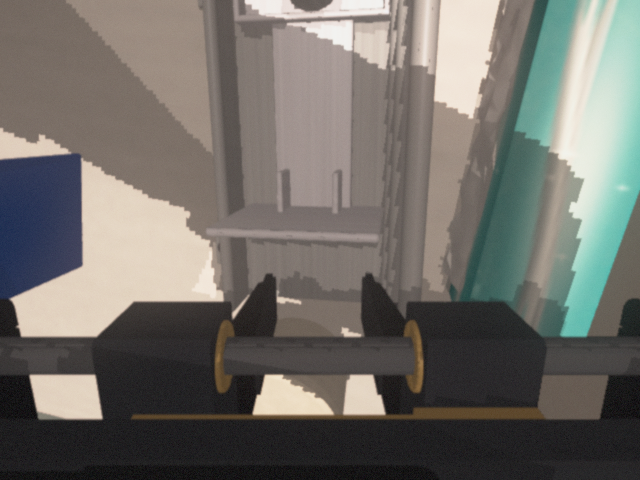

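```bash
python3 gate.py wrist_e.pkl 424,100 415,230
python3 - <<'E'
import pickle,cv2
c=pickle.load(open("wrist_e.pkl","rb"))
cv2.imwrite("pics/we.png",cv2.resize(c["image"][0:320,200:460,::-1],None,fx=1.87,fy=1.87,interpolation=cv2.INTER_CUBIC))
E
```

```text
424,100 theta 0.835 err 0.05 (np.float64(51.60195087683584), np.float64(85.49355427501382))
415,230 theta 0.825 err 0.05 (np.float64(51.18674215443379), np.float64(85.54749818970355))
```

View pics/we.png

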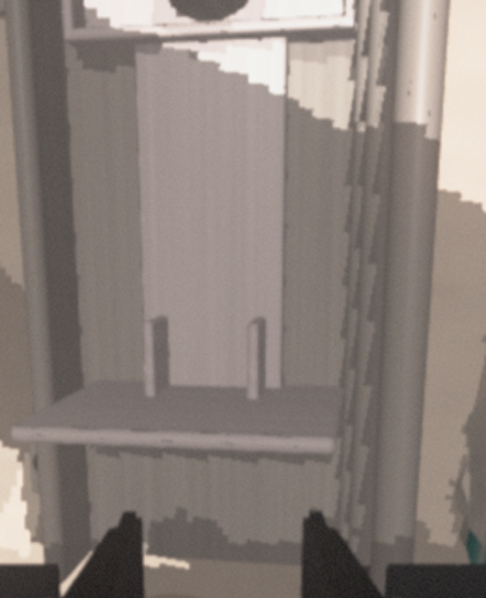

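View pics/top_e.png

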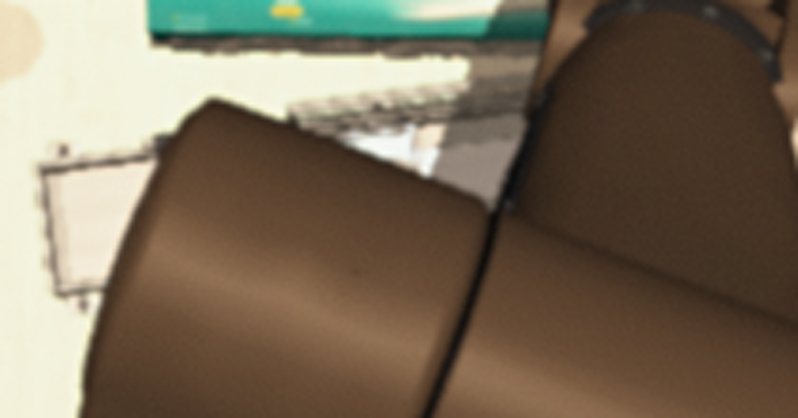

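Run:
```python
import pickle
from gate import *
from cell import env
from scipy.spatial.transform import Rotation as Ro
c=pickle.load(open("wrist_e.pkl","rb"))
f=lambda u,v:((u+.5)/1.87+200-.5,(v+.5)/1.87-.5)
def o(n,u,v,z): print(n,lane(onz(c,f(u,v),z)).round(1))
o("plL",12,435,66);o("plR",335,448,66);o("rimL",30,200,31);o("rimL",45,450,31)
o("trayrear",210,35,14)
for z in (48,82,86): o("bar L",400,80,z);o("bar R",441,80,z);o("barL",376,450,z); o("barR",415,450,z)
s=env.state();T=Ro.from_euler('xyz',s['tcp_rot']).as_matrix()
for z in(190,175,160,150): print(z,[proj(c,s['eef_pos']+T@[10,y,z]).round(0) for y in (19,25,31)], lane(s['eef_pos']+T@[10,25,z]))
cv2.imwrite("pics/we2.png",cv2.resize(c["image"][220:340,330:480,::-1],None,fx=5,fy=5,interpolation=cv2.INTER_CUBIC))
```

```text
plL [ -34.3 -234.6   66. ]
plR [  38.8 -234.4   66. ]
rimL [ -41.3 -181.8   31. ]
rimL [ -41.7 -248.1   31. ]
trayrear [   2.5 -141.7   14. ]
bar L [  48.9 -159.8   48. ]
bar R [  57.1 -160.1   48. ]
barL [  48.  -239.4   48. ]
barR [  56.9 -239.    48. ]
bar L [  47.6 -165.9   82. ]
bar R [  54.2 -166.1   82. ]
barL [  46.8 -230.1   82. ]
barR [  54.  -229.8   82. ]
bar L [  47.4 -166.6   86. ]
bar R [  53.9 -166.8   86. ]
barL [  46.7 -229.    86. ]
barR [  53.6 -228.7   86. ]
190 [array([362., 276.]), array([375., 276.]), array([389., 276.])] [  37.60082695 -254.78757503   52.58356892]
175 [array([366., 289.]), array([380., 289.]), array([395., 289.])] [  40.16129899 -254.7764121    67.36340558]
160 [array([370., 304.]), array([386., 304.]), array([402., 304.])] [  42.72177104 -254.76524917   82.14324224]
150 [array([374., 316.]), array([391., 316.]), array([408., 316.])] [  44.42875241 -254.75780722   91.99646668]
```

View pics/we2.png

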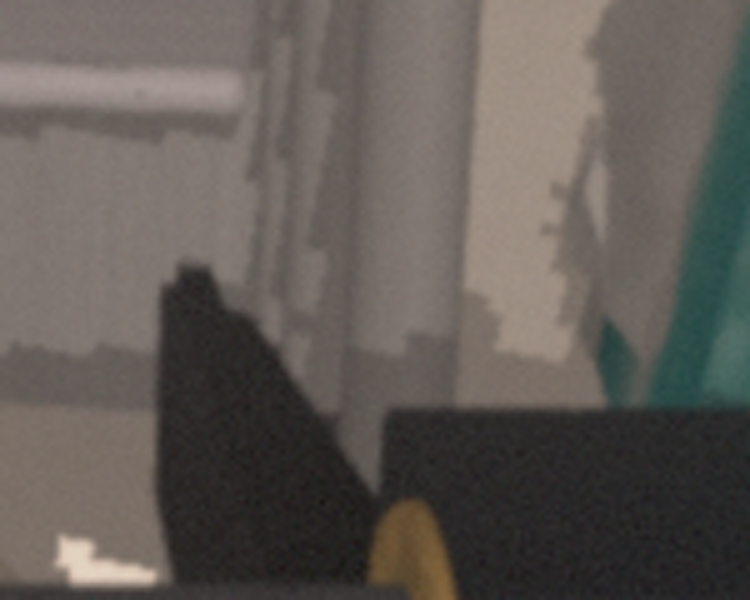

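>>> play_rows([
  {"dx": 0, "dy": -2, "dz": 1.5, "rx": 0, "ry": 0, "rz": 0},
  {"dx": 0, "dy": -3.5, "dz": 3, "rx": 0, "ry": 0, "rz": 0},
  {"dx": 0, "dy": -5, "dz": 5, "rx": 0, "ry": 0, "rz": 0},
  {"dx": 0, "dy": -5, "dz": 5, "rx": 0, "ry": 0, "rz": 0},
  {"dx": 0, "dy": -5, "dz": 5, "rx": 0, "ry": 0, "rz": 0},
])

```text
t: 5.67
eef_pos: [592.6, -157.4, 240.7]
tcp_rot: [-2.97, 0.001, 1.709]
ft_force: [-4.1, 0.1, 4.9]
opening: 0.399
```

```bash
python3 snap.py f wrist
python3 - <<'E'
import pickle,cv2
c=pickle.load(open("wrist_f.pkl","rb"))
cv2.imwrite("pics/wf.png",cv2.resize(c["image"][0:320,200:460,::-1],None,fx=1.87,fy=1.87,interpolation=cv2.INTER_CUBIC))
E
```

```text
TIP lane x,y 7.45612281885758 -264.8321838043336 tip z 53.423794489868044 rot [-2.97036245e+00  1.36043593e-03  1.70928045e+00] F lane -4.137990159443676 -0.3332433496255354 5.624657579634951 op 0.40017514789758224 t 5.7167
```

View pics/wf.png

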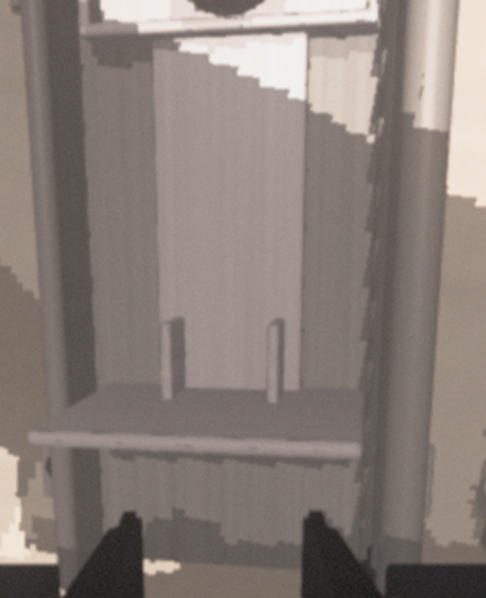

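Run:
```python
import pickle
from gate import *
c=pickle.load(open("wrist_f.pkl","rb"))
f=lambda u,v:((u+.5)/1.87+200-.5,(v+.5)/1.87-.5)
def o(n,u,v,z): print(n,lane(onz(c,f(u,v),z)).round(1))
o("plL",30,438,66);o("plR",360,450,66);o("rimL",46,200,31)
for z in (48,86): o("bar L",406,80,z);o("bar R",453,80,z);o("barL",382,450,z); o("barR",427,450,z)
print(gate(c,f(429,80)),gate(c,f(404,450)))
```

```text
plL [ -34.  -234.3   66. ]
plR [  38.4 -233.8   66. ]
rimL [ -41.2 -182.1   31. ]
bar L [  44.4 -160.5   48. ]
bar R [  53.6 -160.9   48. ]
barL [  43.6 -238.5   48. ]
barR [  53.6 -238.    48. ]
bar L [  42.6 -167.3   86. ]
bar R [  49.8 -167.6   86. ]
barL [  42.  -228.1   86. ]
barR [  49.8 -227.8   86. ]
(np.float64(0.02227569879990199), np.float64(0.7050000000000007)) (np.float64(0.09328816864095302), np.float64(0.7000000000000008))
```

>>> play_rows([
  {"dx": 8, "dy": 0, "dz": 0, "rx": 0, "ry": 0, "rz": 0},
  {"dx": 16, "dy": 0, "dz": 0, "rx": 0, "ry": 0, "rz": 0},
  {"dx": 22, "dy": 0, "dz": 0, "rx": 0, "ry": 0, "rz": 0},
  {"dx": 28, "dy": 0, "dz": 0, "rx": 0, "ry": 0, "rz": 0},
  {"dx": 34, "dy": 0, "dz": 0, "rx": 0, "ry": 0, "rz": 0},
  {"dx": 40, "dy": 0, "dz": 0, "rx": 0, "ry": 0, "rz": 0},
  {"dx": 46, "dy": 0, "dz": 0, "rx": 0, "ry": 0, "rz": 0},
  {"dx": 50, "dy": 0, "dz": 0, "rx": 0, "ry": 0, "rz": 0},
])

```text
t: 6.38
eef_pos: [585.9, -107.9, 240.9]
tcp_rot: [-2.971, 0.002, 1.71]
ft_force: [-2.5, -7.0, 1.6]
opening: 0.4
```

```bash
python3 snap.py g wrist
python3 - <<'E'
import pickle,cv2
c=pickle.load(open("wrist_g.pkl","rb"))
cv2.imwrite("pics/wg.png",cv2.resize(c["image"][0:320,200:460,::-1],None,fx=1.87,fy=1.87,interpolation=cv2.INTER_CUBIC))
E
```

```text
TIP lane x,y 7.7911769749736095 -214.54154497493494 tip z 53.606113548126956 rot [-2.97062144e+00  2.10445052e-03  1.70980980e+00] F lane -4.117256132703877 -1.1311992536852462 1.9908575432856537 op 0.4019990766390017 t 6.4333
```

View pics/wg.png

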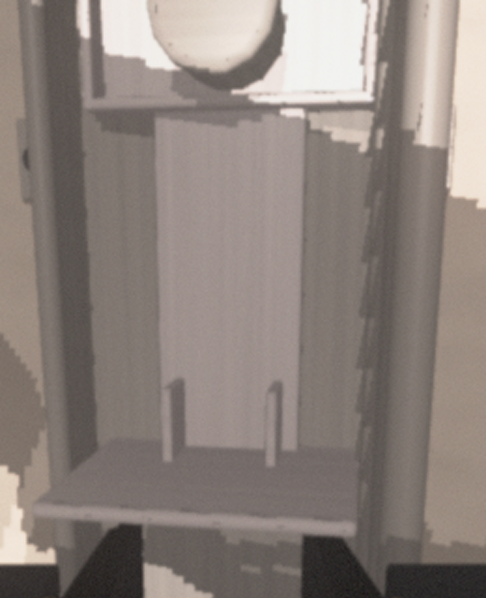

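>>> play_rows([
  {"dx": 7, "dy": 0, "dz": 0, "rx": 0, "ry": 0, "rz": 0},
  {"dx": 14, "dy": 0, "dz": 0, "rx": 0, "ry": 0, "rz": 0},
  {"dx": 21, "dy": 0, "dz": 0, "rx": 0, "ry": 0, "rz": 0},
  {"dx": 28, "dy": 0, "dz": 0, "rx": 0, "ry": 0, "rz": 0},
  {"dx": 35, "dy": 0, "dz": 0, "rx": 0, "ry": 0, "rz": 0},
  {"dx": 42, "dy": 0, "dz": 0, "rx": 0, "ry": 0, "rz": 0},
  {"dx": 49, "dy": 0, "dz": 0, "rx": 0, "ry": 0, "rz": 0},
  {"dx": 54, "dy": 0, "dz": 0, "rx": 0, "ry": 0, "rz": 0},
])

```text
t: 7.1
eef_pos: [578.6, -53.8, 241.0]
tcp_rot: [-2.971, 0.003, 1.71]
ft_force: [-3.2, -6.3, 1.8]
opening: 0.399
```

```bash
python3 snap.py i wrist scene
python3 - <<'E'
import pickle,cv2
c=pickle.load(open("wrist_i.pkl","rb"))
cv2.imwrite("pics/wi.png",cv2.resize(c["image"][0:320,200:460,::-1],None,fx=1.87,fy=1.87,interpolation=cv2.INTER_CUBIC))
c=pickle.load(open("scene_i.pkl","rb"))
cv2.imwrite("pics/si.png",cv2.resize(c["image"][170:300,190:410,::-1],None,fx=3.6,fy=3.6,interpolation=cv2.INTER_CUBIC))
E
```

```text
TIP lane x,y 7.979740148615747 -160.0144268826467 tip z 53.70733800039517 rot [-2.97045930e+00  2.12510491e-03  1.71047721e+00] F lane -4.695990442898246 1.574957683148909 3.0814826918234033 op 0.4020296853218462 t 7.2
```

View pics/wi.png

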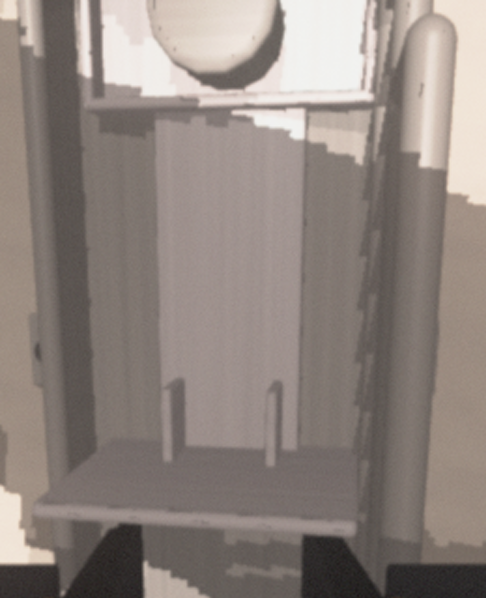

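View pics/si.png

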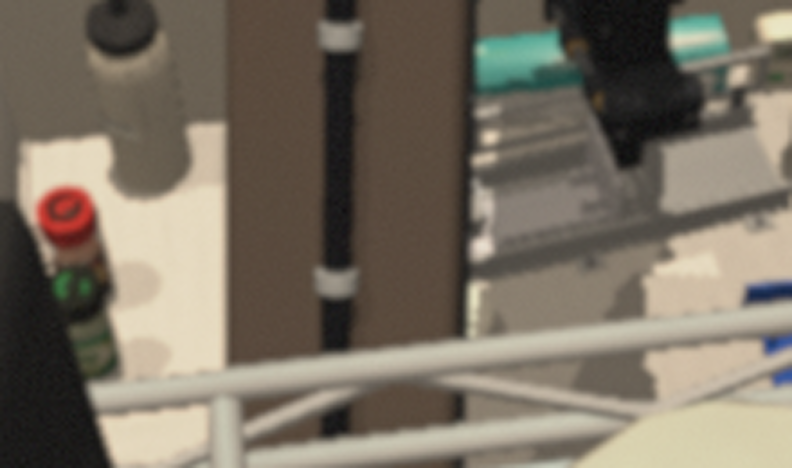

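>>> play_rows([
  {"dx": 7, "dy": 0, "dz": 0, "rx": 0, "ry": 0, "rz": 0},
  {"dx": 14, "dy": 0, "dz": 0, "rx": 0, "ry": 0, "rz": 0},
  {"dx": 21, "dy": 0, "dz": 0, "rx": 0, "ry": 0, "rz": 0},
  {"dx": 28, "dy": 0, "dz": 0, "rx": 0, "ry": 0, "rz": 0},
  {"dx": 35, "dy": 0, "dz": 0, "rx": 0, "ry": 0, "rz": 0},
  {"dx": 42, "dy": 0, "dz": 0, "rx": 0, "ry": 0, "rz": 0},
  {"dx": 49, "dy": 0, "dz": 0, "rx": 0, "ry": 0, "rz": 0},
  {"dx": 55, "dy": 0, "dz": 0, "rx": 0, "ry": 0, "rz": 0},
])

```text
t: 7.87
eef_pos: [570.9, 1.1, 241.0]
tcp_rot: [-2.97, 0.003, 1.711]
ft_force: [-3.2, -7.3, 2.6]
opening: 0.4
```

```bash
python3 snap.py j wrist
python3 - <<'E'
import pickle,cv2
c=pickle.load(open("wrist_j.pkl","rb"))
cv2.imwrite("pics/wj.png",cv2.resize(c["image"][0:320,200:460,::-1],None,fx=1.87,fy=1.87,interpolation=cv2.INTER_CUBIC))
from gate import *
f=lambda u,v:((u+.5)/1.87+200-.5,(v+.5)/1.87-.5)
ci=pickle.load(open("wrist_i.pkl","rb"))
print("bar end i",lane(onz(ci,f(432,15),86)))
for n in "gij":
    c=pickle.load(open(f"wrist_{n}.pkl","rb")); print(n,gate(c,f(425,80 if n!='i' else 100)),gate(c,f(403,450)),"tray rear",lane(onz(c,f(230,105),10)),"plate",lane(onz(c,f(200,520),66)))
E
```

```text
TIP lane x,y 8.036915331665796 -104.30678350151808 tip z 53.71082704708806 rot [-2.97032983e+00  2.38155926e-03  1.71084414e+00] F lane -3.700251689235514 -1.6438367927039514 2.193480677631791 op 0.39955679739745714 t 7.9167
bar end i [ 46.59943892 -53.94004758  86.        ]
g (np.float64(0.033315718070781486), np.float64(0.7000000000000008)) (np.float64(0.0516814586485026), np.float64(0.7050000000000007)) tray rear [   2.42311193 -108.53874298   10.        ] plate [   4.84568391 -201.65266195   66.        ]
i (np.float64(0.018256811672209494), np.float64(0.7100000000000009)) (np.float64(0.01775036100267613), np.float64(0.7100000000000009)) tray rear [  2.65498928 -54.11114192  10.        ] plate [   5.1109089  -147.24376827   66.        ]
j (np.float64(0.03547185559939692), np.float64(0.7050000000000007)) (np.float64(0.009446620147549822), np.float64(0.7100000000000009)) tray rear [ 2.58865753  1.33813874 10.        ] plate [  5.11213786 -91.79306793  66.        ]
```

View pics/wj.png

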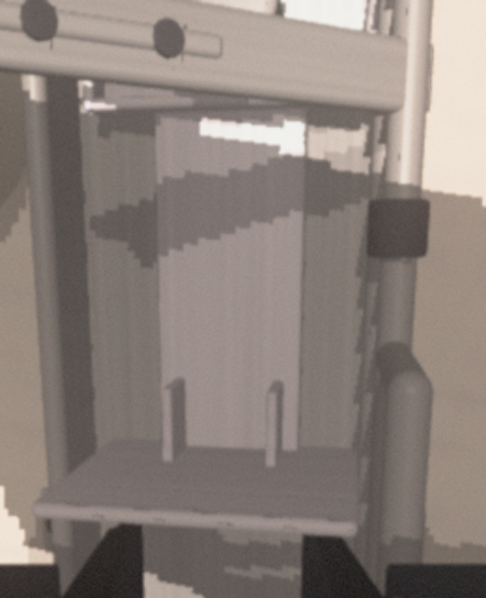

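>>> play_rows([
  {"dx": 3, "dy": 0, "dz": 0, "rx": 0, "ry": 0, "rz": 0},
  {"dx": 6, "dy": 0, "dz": 0, "rx": 0, "ry": 0, "rz": 0},
  {"dx": 9, "dy": 0, "dz": 0, "rx": 0, "ry": 0, "rz": 0},
  {"dx": 11, "dy": 0, "dz": 0, "rx": 0, "ry": 0, "rz": 0},
  {"dx": 12, "dy": 0, "dz": 0, "rx": 0, "ry": 0, "rz": 0},
  {"dx": 12.5, "dy": 0, "dz": 0, "rx": 0, "ry": 0, "rz": 0},
])

```text
t: 8.42
eef_pos: [569.2, 13.9, 240.9]
tcp_rot: [-2.97, 0.003, 1.711]
ft_force: [-3.2, -6.9, 1.5]
opening: 0.397
```

>>> play_rows([
  {"dx": 1, "dy": 0, "dz": 0, "rx": 0, "ry": 0, "rz": 0},
  {"dx": 2, "dy": 0, "dz": 0, "rx": 0, "ry": 0, "rz": 0},
  {"dx": 2, "dy": 0, "dz": 0, "rx": 0, "ry": 0, "rz": 0},
])

```text
t: 8.67
eef_pos: [569.0, 15.6, 240.9]
tcp_rot: [-2.97, 0.003, 1.711]
ft_force: [-3.6, -4.2, 1.7]
opening: 0.402
```

>>> play_rows([
  {"dx": 0.7, "dy": 0, "dz": 0, "rx": 0, "ry": 0, "rz": 0},
  {"dx": 1.5, "dy": 0, "dz": 0, "rx": 0, "ry": 0, "rz": 0},
  {"dx": 1.5, "dy": 0, "dz": 0, "rx": 0, "ry": 0, "rz": 0},
])

```text
t: 8.92
eef_pos: [569.1, 16.5, 240.9]
tcp_rot: [-2.97, 0.004, 1.712]
ft_force: [-2.4, -7.1, 0.6]
opening: 0.401
```

>>> play_rows([
  {"dx": 0.7, "dy": 0, "dz": 0, "rx": 0, "ry": 0, "rz": 0},
  {"dx": 1.5, "dy": 0, "dz": 0, "rx": 0, "ry": 0, "rz": 0},
  {"dx": 1.5, "dy": 0, "dz": 0, "rx": 0, "ry": 0, "rz": 0},
])

```text
t: 9.17
eef_pos: [569.1, 16.9, 241.0]
tcp_rot: [-2.97, 0.006, 1.712]
ft_force: [-3.7, -12.5, 1.0]
opening: 0.401
```

```bash
python3 snap.py k wrist scene
python3 - <<'E'
import pickle,cv2
c=pickle.load(open("wrist_k.pkl","rb"))
cv2.imwrite("pics/wk.png",cv2.resize(c["image"][0:320,200:460,::-1],None,fx=1.87,fy=1.87,interpolation=cv2.INTER_CUBIC))
c=pickle.load(open("scene_k.pkl","rb"))
cv2.imwrite("pics/sk.png",cv2.resize(c["image"][170:300,190:410,::-1],None,fx=3.6,fy=3.6,interpolation=cv2.INTER_CUBIC))
E
```

```text
TIP lane x,y 8.495672436384666 -89.92899910902013 tip z 53.76553998155444 rot [-2.97006762  0.00586408  1.71215972] F lane -4.1289221244961185 -11.684857471634926 0.909282097352016 op 0.39959818715609985 t 9.2667
```

View pics/wk.png

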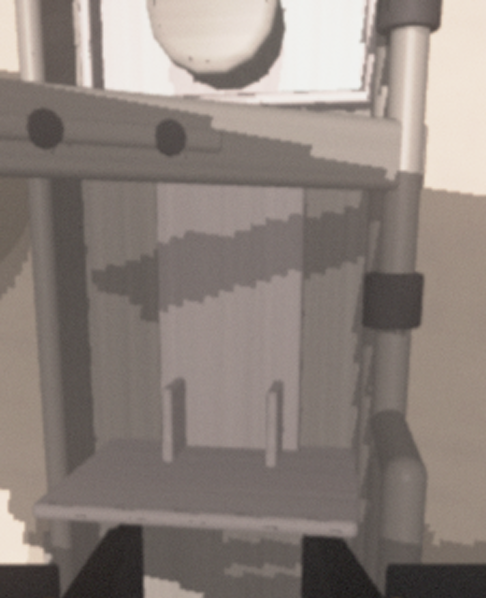

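View pics/sk.png

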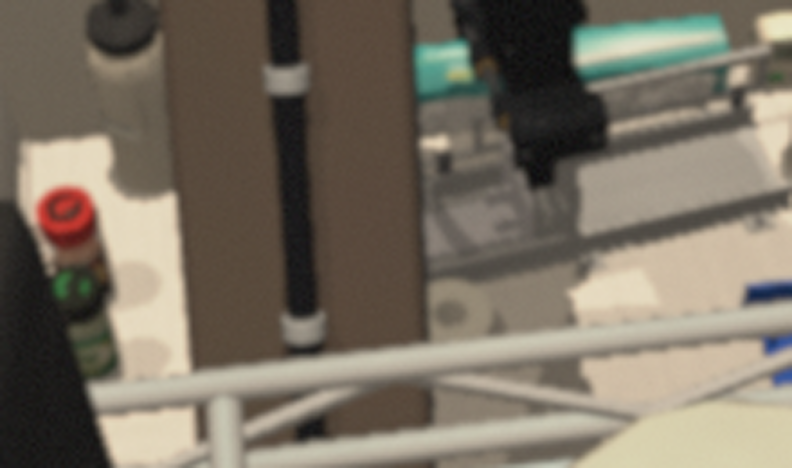

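>>> play_rows([
  {"dx": -3, "dy": 0, "dz": 0, "rx": 0, "ry": 0, "rz": 0},
  {"dx": -6, "dy": 0, "dz": 0, "rx": 0, "ry": 0, "rz": 0},
  {"dx": -10, "dy": 0, "dz": 0, "rx": 0, "ry": 0, "rz": 0},
  {"dx": -10, "dy": 0, "dz": 0, "rx": 0, "ry": 0, "rz": 0},
  {"dx": -10, "dy": -3, "dz": 0.5, "rx": 0, "ry": 0, "rz": 0},
  {"dx": -10, "dy": -6, "dz": 1, "rx": 0, "ry": 0, "rz": 0},
  {"dx": -10, "dy": -9, "dz": 1.5, "rx": 0, "ry": 0, "rz": 0},
  {"dx": -10, "dy": -12, "dz": 2, "rx": 0, "ry": 0, "rz": 0},
])

```text
t: 9.93
eef_pos: [558.1, 5.3, 241.0]
tcp_rot: [-2.97, 0.006, 1.712]
ft_force: [-3.0, -0.1, -1.5]
opening: 0.403
```

>>> play_rows([
  {"dx": 0, "dy": -3, "dz": 0.5, "rx": 0, "ry": 0, "rz": 0},
  {"dx": 0, "dy": -6, "dz": 1, "rx": 0, "ry": 0, "rz": 0},
  {"dx": 0, "dy": -9, "dz": 1.5, "rx": 0, "ry": 0, "rz": 0},
  {"dx": 0, "dy": -12, "dz": 2, "rx": 0, "ry": 0, "rz": 0},
  {"dx": 0, "dy": -15, "dz": 2.5, "rx": 0, "ry": 0, "rz": 0},
  {"dx": 0, "dy": -18, "dz": 3, "rx": 0, "ry": 0, "rz": 0},
  {"dx": 0, "dy": -22, "dz": 3.5, "rx": 0, "ry": 0, "rz": 0},
  {"dx": 0, "dy": -22, "dz": 3.5, "rx": 0, "ry": 0, "rz": 0},
])

```text
t: 10.6
eef_pos: [535.6, 2.1, 241.5]
tcp_rot: [-2.97, 0.006, 1.712]
ft_force: [1.4, 0.7, -0.9]
opening: 0.4
```

```bash
python3 snap.py l wrist
```

```text
TIP lane x,y -26.381423477549504 -99.88846189254593 tip z 54.31063205479222 rot [-2.97042283  0.00589237  1.71216089] F lane 0.5991792764924129 -1.03373794352506 -0.4269145307209007 op 0.40459954986273655 t 10.65
```

View pics/wrist_l.png

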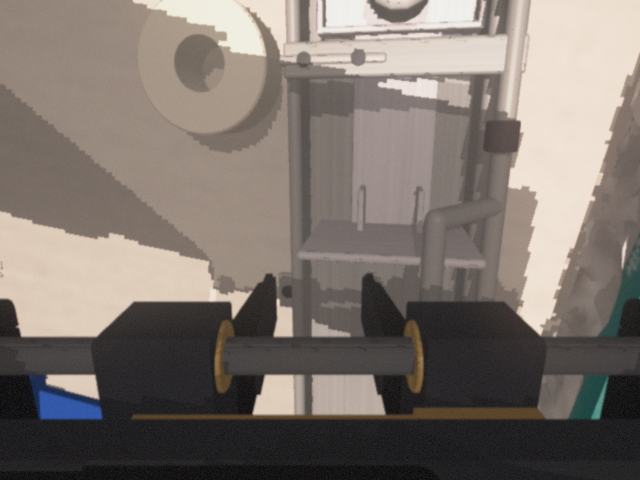

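>>> play_rows([
  {"dx": 0, "dy": -3, "dz": -17, "rx": 0, "ry": 0, "rz": 0},
  {"dx": 0, "dy": -8, "dz": -45, "rx": 0, "ry": 0, "rz": 0},
  {"dx": 0, "dy": -13, "dz": -75, "rx": 0, "ry": 0, "rz": 0},
  {"dx": 0, "dy": -18, "dz": -105, "rx": 0, "ry": 0, "rz": 0},
  {"dx": 0, "dy": -24, "dz": -135, "rx": 0, "ry": 0, "rz": 0},
  {"dx": 0, "dy": -28, "dz": -160, "rx": 0, "ry": 0, "rz": 0},
  {"dx": 0, "dy": -28, "dz": -160, "rx": 0, "ry": 0, "rz": 0},
])

```text
t: 11.23
eef_pos: [535.8, 3.1, 408.8]
tcp_rot: [-2.978, 0.008, 1.712]
ft_force: [-0.5, 0.4, 0.3]
opening: 0.399
```

```bash
python3 snap.py m wrist top
```

```text
TIP lane x,y -26.434213114416366 -98.9477045329059 tip z 217.31159167328434 rot [-2.97247219  0.00636907  1.71211306] F lane -0.6248383811547069 0.04079637199612373 -0.9235487857770939 op 0.3999784095498838 t 11.3333
```

View pics/wrist_m.png

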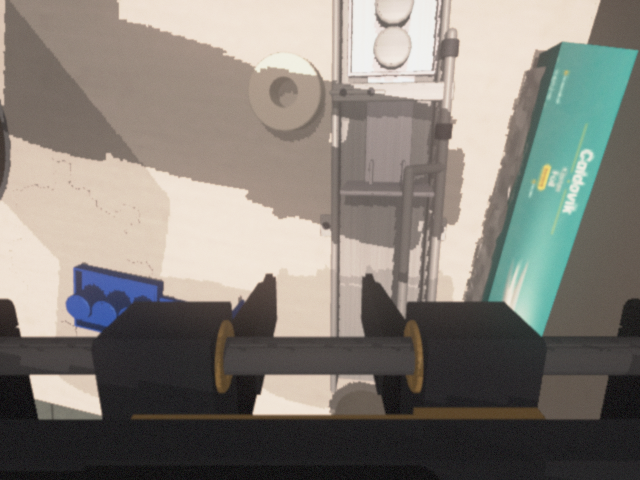

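View pics/top_m.png

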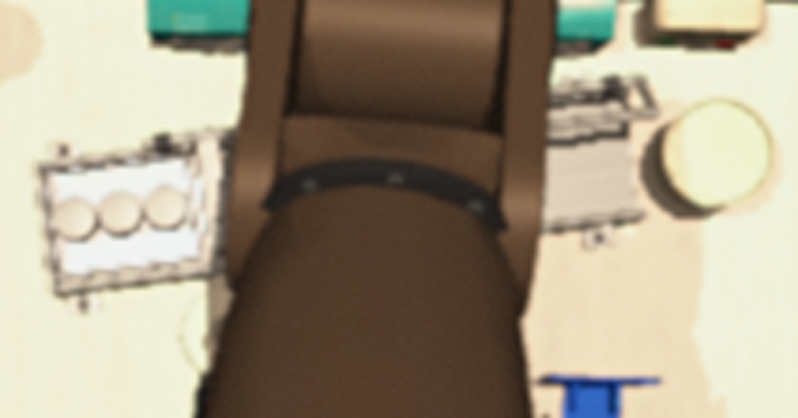

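>>> play_rows([
  {"dx": 30, "dy": 0, "dz": -10, "rx": 0, "ry": 0, "rz": 0},
  {"dx": 60, "dy": 0, "dz": -10, "rx": 0, "ry": 0, "rz": 0},
  {"dx": 90, "dy": 0, "dz": -10, "rx": 0, "ry": 0, "rz": 0},
  {"dx": 120, "dy": 0, "dz": -10, "rx": 0, "ry": 0, "rz": 0},
  {"dx": 130, "dy": 0, "dz": -10, "rx": 0, "ry": 0, "rz": 0},
  {"dx": 130, "dy": 0, "dz": -10, "rx": 0, "ry": 0, "rz": 0},
])

```text
t: 11.83
eef_pos: [518.4, 133.8, 412.4]
tcp_rot: [-2.971, 0.006, 1.715]
ft_force: [-0.2, -0.1, -0.2]
opening: 0.401
```

```bash
python3 snap.py n wrist
python3 - <<'E'
import pickle,cv2
c=pickle.load(open("wrist_n.pkl","rb"))
cv2.imwrite("pics/wn.png",cv2.resize(c["image"][0:300,260:520,::-1],None,fx=2,fy=2,interpolation=cv2.INTER_CUBIC))
E
```

```text
TIP lane x,y -25.175821295506466 31.43588529315334 tip z 225.35030305201667 rot [-2.97087821  0.00659711  1.71418598] F lane -0.604483823400304 0.3329733511804282 -0.0608769248468411 op 0.40133325628943595 t 11.8833
```

View pics/wn.png

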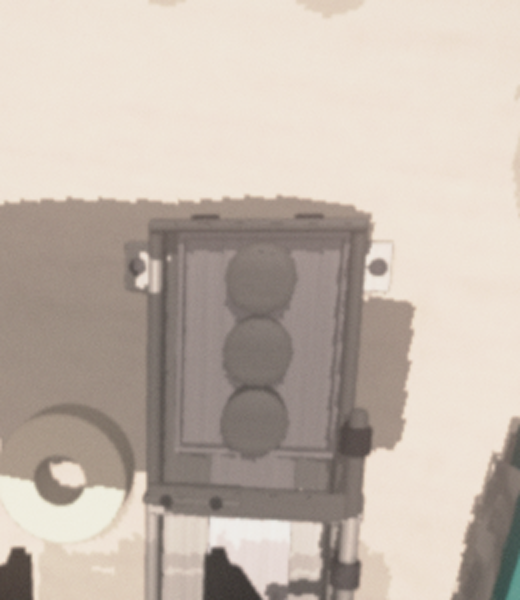

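```bash
python3 gate.py wrist_m.pkl 407,200 402,270
python3 - <<'E'
import pickle
from gate import *
c=pickle.load(open("wrist_n.pkl","rb"))
f=lambda u,v:((u+.5)/2+260-.5,(v+.5)/2-.5)
print("tray rear",lane(onz(c,f(250,452),12)),"nose",lane(onz(c,f(265,236),12)),"stop in",lane(onz(c,f(265,232),28)))
from cell import env
env.job_done()
E
```

```text
407,200 theta -0.005 err 0.06 (np.float64(18.841204248450534), np.float64(75.86685916945092))
402,270 theta -0.03 err 0.07 (np.float64(18.053102434877268), np.float64(75.1780021246477))
tray rear [ 1.18857535 15.17099114 12.        ] nose [  3.26220853 113.07897766  12.        ] stop in [  3.17496564 114.44627396  28.        ]
the job is handed in; nothing more can be done
```

I loaded the rack fully home, the gate has swung shut behind the tins, and the job is handed in (no verdict is reported). I pushed the bar open to about 0.7 rad with one fingertip. With the gate held there, I slid both fingertips along to push the rack by its plate up to the end stop. Then I backed off 10 mm, eased the gate shut and lifted clear.

**Last checks:**
- **Rack position:** at the end of the push it stalled against about 12 N. The tray's rear edge measured y = +15 mm, which is the home value, and the nose about +113 mm against the stop at +115 mm.
- **Gate:** the bar's position gives an angle of about 0 rad, so it is shut.
- **Robot and other things:** the tool is clear of everything with no contact force. The cup, label roll and box looked undisturbed in the pictures; I did not check the jars, bottle and timer closely at the end.

**What disagreed:**
- **Opening spike:** while I opened the gate, the force on the tool briefly rose to about 15 N sideways and 28 N upward, as the sloped finger wedged against the bar. I slowed down after that.
- **Gate overshoot:** the gate first read about 0.83 rad, higher than I expected, so I eased it back to about 0.7 before pushing.
- **Camera offset:** camera positions across the lane read about 1–2 mm too far towards the hinge wall throughout.

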